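Roll the bottle onto the reader's line and scan it

TASK

Two reagent bottles lie on their sides on the white mat of a base-code reader. Gently push the top of the yellow-capped bottle with your fingertips so that it rolls along the mat (do not just slide it, and never lift or grip it) and comes to rest lying along the black line, centred over it; leave the blue-capped bottle where it is. Then, when the bottle lies still, press the green button on top of the reader fully down, let it come up, and draw back without disturbing anything.

Things in the scene. Friction and masses are not known exactly. Their poses are not given: they have to be found in the camera images.
- bottle_yellow_mid (a point): Centre of the YELLOW-capped bottle, half-way along its axis, 28 mm above the mat it lies on (its top line: 56 mm). Rigid, closed, 0.2 kg, 106 mm long: body 56 mm in diameter from 53 mm (base side) to 30 mm (cap side) of this point, then a shoulder and a 39 mm cap. z: along the bottle to the cap, which faces the robot. Rolls easily but soon stops on the mat; starts 80 to 125 mm to either side of the line.
- bottle_yellow: The same bottle; origin at the centre of its base (53 mm from the point above), z from base to cap; its x axis points up at the start and turns as it rolls (176 mm of travel a turn).
- bottle_blue_mid (a point): Centre of the like-sized reagent bottle with the BLUE cap (106 mm long, 56 mm diameter), also lying on the mat, on the other side of the line. Leave it alone.
- line_mid (a point): Middle of the 6 mm wide black line on the soft white foam mat (its top 26 mm above the bench; slightly yielding). x: along the line, away from the robot; y: across it, to the left; z up. The fixed base under it is 170 mm (x) by 360 mm (y), with 8 mm high stops at its y ends. The grey reader head (70 x 90 mm, 86 mm high over the bench) is fixed at its far edge, its front 87 mm from this point.
- scan_button_top (a point): Centre of the top of the round green push button (32 mm diameter) on top of the reader head, 122 mm from the line's middle along the line's x. Presses straight down 6 mm, springs back; fully down takes about 4 N.
- scan_button (a joint): How far the green button is pressed: 0 up, 0.006 m fully down.
- vial: Small amber bottle with black cap, 27 mm diameter, 55 mm high, standing left of the plate; origin at its foot. Bystander.
- cassette: Black pump cassette with an orange latch, 24x70x26 mm, left of the plate; origin under its centre. Bystander.
- driver: Screwdriver with a red handle, 197 mm long, lying right of the plate; origin under its centre. Bystander.
- tips: Box of yellow pipette tips, 62x92x50 mm, at the right; origin under its centre. Bystander.
Not all that is in view belongs to the job. What is shaped like the bottle_yellow but orange is not meant.

How it is judged:
On the way, in this order (a step that is already met when the one before it is completed fails the run):
1. the yellow-capped bottle has rolled (turned about its own axis) by at least 1.2 rad, a fifth of a turn (angle between bottle_yellow's own x axis and vertical above 1.2 rad), for 0.05 s.
2. it lies at rest along the black line, within 8 mm of it (y of bottle_yellow_mid in the frame of line_mid between -0.008 and 0.008 m and x of bottle_yellow_mid in the frame of line_mid between -0.045 and 0.025 m and angle between the z axis of bottle_yellow and the x axis of line_mid, either way round below 0.15 rad and z of bottle_yellow_mid in the frame of line_mid between 0.024 and 0.034 m and linear speed of bottle_yellow below 0.02 m/s), for 0.2 s.
3. the green button is pressed down while the bottle lies on the line (y of bottle_yellow_mid in the frame of line_mid between -0.008 and 0.008 m and x of bottle_yellow_mid in the frame of line_mid between -0.045 and 0.025 m and angle between the z axis of bottle_yellow and the x axis of line_mid, either way round below 0.15 rad and z of bottle_yellow_mid in the frame of line_mid between 0.024 and 0.034 m and value of joint scan_button above 0.0045 m), for 0.05 s.
At the end, for the whole second after the job is handed in: The yellow-capped bottle rests on the plate, centre within 8 mm of the line sideways (along it: 45 mm before to 25 mm past its middle), axis within 0.15 rad of the line; the button was pressed 4.5 mm or more and is up again; the blue-capped bottle moved less than 20 mm (all of step 2 and value of joint scan_button below 0.002 m and distance of bottle_blue_mid from where it was at the start of the episode below 0.02 m); the robot touches nothing.
It fails at once if the yellow-capped bottle is lifted more than 10 mm off the plate or stood up (z of bottle_yellow_mid in the frame of line_mid above 0.038 m or angle between bottle_yellow's own z axis and vertical below 1.3 rad).
It fails at once if the yellow-capped bottle is squeezed or pressed with more than 40 N (contact force between the fingers and bottle_yellow above 40 N).
It fails at once if the blue-capped bottle is moved more than 20 mm (distance of bottle_blue_mid from where it was at the start of the episode above 0.02 m).
It fails at once if a bystander (small amber bottle, cassette, screwdriver, tip box) is moved more than 30 mm (distance of any of vial, cassette, driver, tips from where it was at the start of the episode above 0.03 m).
It also fails if it takes over 48 s, if anything falls off the work surface, if the arm or the gripper's body presses on something with over 40 N, if the wrist force passes 120 N, or if a joint passes its speed limit or range.

ROBOT

A 7-joint arm with a two-finger parallel gripper is mounted at the origin on a cart in front of the work surface, level with it; the furniture and walls round the work are solid. World frame = base frame: x ahead of the robot, y to its left, z up, the work surface at z = 0. Lengths are in m, angles in rad, forces in N, time in s.
With the tool pointing down it reaches from about 0.35 to 0.9 m from the base axis. Payload 8.1 kg.
Tool frame: the origin (TCP) lies on the front face of the gripper's body, between the roots of the fingers; the fingertips stand 73 mm ahead of it and the grasp point (between the pads) lies 54 mm ahead of it; z points along the fingers, y is the direction in which the jaws open and shut (so a half turn about z gives the same grasp; the last joint's range is limited). The gripper opens to 85 mm and grips with 20 to 120 N. Pads are 22 mm wide; open, the fingers measure 114 mm over their backs; the gripper's body (76 mm by 85 mm) begins 54 mm behind the grasp point. The pads swing forward as they close: fully open they stand 13 mm farther back than shut.
Start: joints at [-1.268, 0.434, 0.025, 1.573, -0.012, 1.134, -0.075], TCP at [0.247, 0.574, 0.304] pointing down, gripper open.
Joint ranges: [-2.62, 2.62], [-0.44, 2.09], [-1.27, 1.32], [0.08, 2.57], [-1.32, 4.46], [0.12, 2], [-2.74, 2.74]. Speed limits (rad/s): [2.22, 2.22, 3.01, 3.01, 3.14, 3.14, 3.14].

INTERFACE

Orientations are given as [roll, pitch, yaw] about the fixed x, y, z axes, in that order (R = Rz(yaw) Ry(pitch) Rx(roll)).
In Python, from bench import robot, eyes gives the robot as it stands. The module is installed in compiled form; this text tells all that it offers.
- The arm moves only by the shell command python3 -m crank 'ROWS'. ROWS is JSON, a list of rows, each an object of numbers: "rx", "ry", "rz": the turn, a rotation vector about the world's x, y, z in degrees; "dx", "dy", "dz": the shift along the world's x, y, z in cm; "gripper": the opening, from 0 (shut) to 1 (fully open). A call has 1 to 5 rows; each row is the pose to reach, as a shift and turn from the pose commanded when the call began; what a row does not reach only later rows make up. A row lasts 1/12 s, in which the tool goes at most 41.7 mm and 7.16 degrees, less where a joint would pass 70% of its speed; a pose out of reach is approached as far as the arm can. A call with a gripper value outside its range is refused whole. The fingers move at their own pace and stop on an object; the grip force is fixed at half the most. Time passes only in rows, so rows that repeat a pose let the fingers close. It gives the time, the measured TCP pose, the force and the opening at its end, in the units of the state.
- robot.state(): the state, without advancing time (a new reading comes with each control period).
- eyes.get_image(name): name is "scene" or "top" or "wrist"; returns the picture (384x512x3 uint8, red, green, blue); there is no depth.
- eyes.camera_params(name): a dict with "fx", "fy", "cx", "cy" (pixels), "R" (3x3) and "t" (3): a world point X has camera coordinates R X + t; the wrist camera has in their place "tool_from_camera" (4x4, takes a point from camera to tool coordinates, whose origin is the TCP and whose axes are the flange's). Camera axes: x right, y down, z forward; pixel columns grow to the right and rows downward; lengths in m; the calibration is good to about 2 mm. The wrist camera is an equidistant fisheye: a pixel r from the principal point sees the ray r / f radians off the axis. A picture is of the moment at which its call begins: read the wrist's pose just before it. camera_params takes no time and is no camera call.
- robot.hand_in(): hands the job in, once; it reports no verdict.
The state is a dict: "time": time; "q": joint angles; "qvel": joint speeds; "tau": joint torques, N m; "tcp_pos": TCP position; "eef_rot": TCP orientation; "ft_force": force on the tool from outside, world axes, zero at the start; "torque": the same for the moment, N m; "grip_width": finger opening in m.
Only numpy, scipy, OpenCV 4.12 (cv2) and the standard library are available. Lean on these libraries where they do the work, as an engineer would, in place of code of your own. Each camera call takes 0.05 s, during which the arm holds its last target.

## Working session

There is one attempt and no reset: what is moved stays moved. The work goes in short steps, Python scripts to look and compute and a shell command to move; the robot and the scene stay as the last step left them, time stands still between calls to the robot, and variables do not carry over. Pictures are saved under pics/ and viewed, and the job is handed in when it is done.

```bash
mkdir -p pics; python3 - <<'E'
from bench import robot, eyes
import cv2
print(robot.state())
for n in ("scene","top"):
    im=eyes.get_image(n); cv2.imwrite(f"pics/{n}0.png",im[:,:,::-1])
    print(n,eyes.camera_params(n))
print(eyes.camera_params("wrist"))
E
```

```text
{'time': 0.0, 'q': array([-1.26759341,  0.43520495,  0.02498843,  1.57412788, -0.01160666,
        1.13402087, -0.07509177]), 'qvel': array([ 0.00143772, -0.00070813,  0.00018577,  0.00042187,  0.00120158,
        0.00020921,  0.00150686]), 'tau': array([ 5.47682134e-05, -6.70469141e+01,  1.02485429e+00, -3.16229618e+01,
        1.54986960e-02,  1.23339461e-02, -4.31773358e-06]), 'tcp_pos': array([0.24661048, 0.57384006, 0.30312536]), 'eef_rot': array([-3.13998341e+00,  1.46228513e-04,  2.73571110e+00]), 'ft_force': array([ 0.41995875,  0.97045163, -0.17892251]), 'torque': array([ 0.05059567, -0.02327265, -0.00281507]), 'grip_width': 0.08529251731199443}
scene {'fx': 455.56582803138303, 'fy': 455.56582803138303, 'cx': 267.51281996667535, 'cy': 192.91548954142567, 'R': array([[-0.66323297, -0.74834951, -0.00974891],
       [-0.39055693,  0.35718842, -0.84845844],
       [ 0.63842565, -0.5589181 , -0.52917222]]), 't': array([0.44864785, 0.30628455, 1.41282582])}
top {'fx': 470.9744184644238, 'fy': 470.9744184644238, 'cx': 257.0597776200263, 'cy': 192.26129365548553, 'R': array([[ 4.68008918e-01, -8.83723378e-01, -8.02056636e-04],
       [-6.89232351e-01, -3.64440544e-01, -6.26212309e-01],
       [ 5.53106155e-01,  2.93625749e-01, -7.79652166e-01]]), 't': array([-0.27347589,  0.49907866,  1.66803784])}
{'fx': 297.3186396354542, 'fy': 297.3186396354542, 'cx': 257.3112572954018, 'cy': 185.5285580723221, 'tool_from_camera': array([[-2.54644646e-04, -9.62968268e-01, -2.69614633e-01,
         6.77909372e-02],
       [ 9.99999963e-01, -2.70508657e-04,  2.16850848e-05,
        -4.31428127e-04],
       [-9.38151408e-05, -2.69614618e-01,  9.62968301e-01,
        -7.14648233e-02],
       [ 0.00000000e+00,  0.00000000e+00,  0.00000000e+00,
         1.00000000e+00]])}
```

View pics/scene0.png

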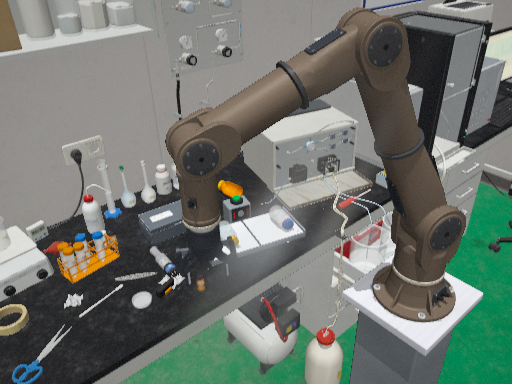

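View pics/top0.png

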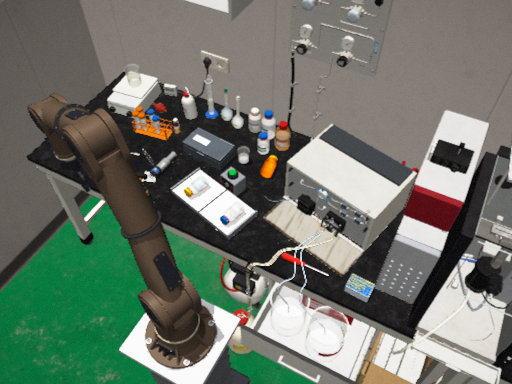

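```bash
python3 - <<'E'
import cv2
im=cv2.imread("pics/top0.png"); cv2.imwrite("pics/top0z.png",cv2.resize(im[150:250,150:280],None,fx=6,fy=6,interpolation=cv2.INTER_CUBIC))
im=cv2.imread("pics/scene0.png"); cv2.imwrite("pics/scene0z.png",cv2.resize(im[170:265,200:330],None,fx=6,fy=6,interpolation=cv2.INTER_CUBIC))
E
```

```text
(no output)
```

View pics/top0z.png

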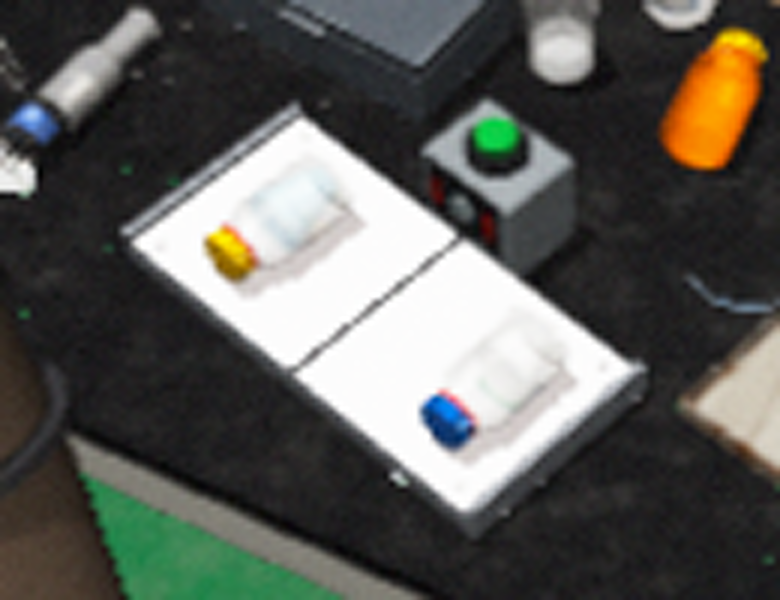

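View pics/scene0z.png

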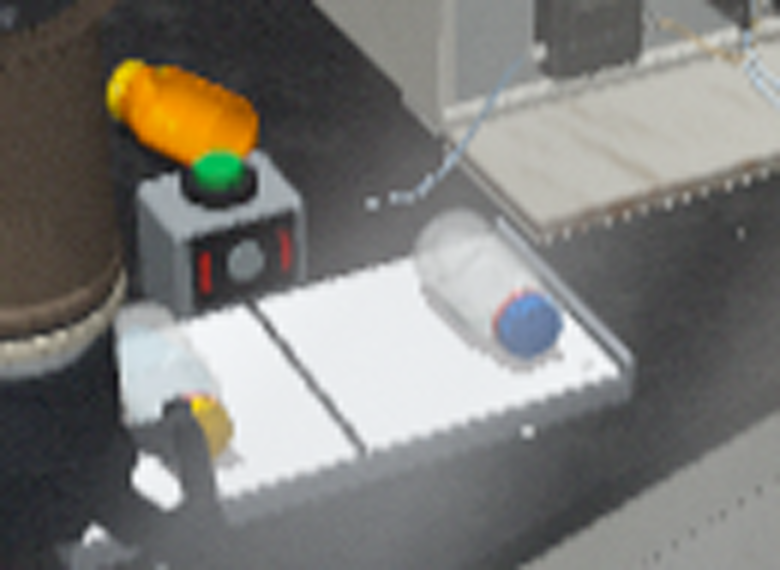

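```bash
cat > h.py <<'E'
import numpy as np, cv2
from bench import robot, eyes
from scipy.spatial.transform import Rotation as Ro
def ray(cam,u,v):
    p=eyes.camera_params(cam); R=np.array(p["R"]);t=np.array(p["t"])
    return -R.T@t, R.T@np.array([(u-p["cx"])/p["fx"],(v-p["cy"])/p["fy"],1])
def wray(u,v,st):
    p=eyes.camera_params("wrist"); a=np.array([u-p["cx"],v-p["cy"]])/p["fx"]; r=np.hypot(*a)
    d=np.array([*(a/max(r,1e-9)*np.sin(r)),np.cos(r)])
    T=np.eye(4);T[:3,:3]=Ro.from_euler("xyz",st["eef_rot"]).as_matrix();T[:3,3]=st["tcp_pos"]
    T=T@p["tool_from_camera"]; return T[:3,3],T[:3,:3]@d
def plane(od,z): o,d=od; return o+d*(z-o[2])/d[2]
def wpix(X,st):
    p=eyes.camera_params("wrist")
    T=np.eye(4);T[:3,:3]=Ro.from_euler("xyz",st["eef_rot"]).as_matrix();T[:3,3]=st["tcp_pos"]
    c=np.linalg.inv(T@p["tool_from_camera"])@np.append(X,1); c=c[:3]
    r=np.hypot(c[0],c[1]);th=np.arctan2(r,c[2]); return p["cx"]+p["fx"]*th*c[0]/r,p["cy"]+p["fx"]*th*c[1]/r
def rodr(o): print(np.round(o,4))
E
python3 - <<'E'
from h import *
st=robot.state(); im=eyes.get_image("wrist"); cv2.imwrite("pics/w0.png",im[:,:,::-1])
for n,x,y,z in [("near",297,370,.026),("far",460,240,.026),("ycap",230,253,.054),("ybase",322,183,.054),("bcap",447,420,.054),("bbase",548,345,.054),("btn",497,132,.1),("cornFL",300,108,.026),("cNL",130,240,.026),("cNR",470,512,.026),("cFR",640,365,.026)]:
    print(n,plane(ray("top",150+(x-2.5)/6,150+(y-2.5)/6),z).round(4))
for n,x,y,z in [("near",360,452,.026),("far",253,303,.026),("ycap",213,428,.054),("btn",217,170,.1),("bcap",530,325,.054)]:
    print(n,plane(ray("scene",200+(x-2.5)/6,170+(y-2.5)/6),z).round(4))
E
```

```text
near [0.4715 0.2149 0.026 ]
far [0.6257 0.1733 0.026 ]
ycap [0.5203 0.2985 0.054 ]
ybase [0.606  0.2754 0.054 ]
bcap [0.4671 0.0892 0.054 ]
bbase [0.5544 0.0597 0.054 ]
btn [0.6735 0.1662 0.1   ]
cornFL [0.6801 0.3441 0.026 ]
cNL [0.5141 0.3844 0.026 ]
cNR [0.4254 0.0487 0.026 ]
cFR [0.5872 0.0054 0.026 ]
near [0.4688 0.2203 0.026 ]
far [0.626 0.173 0.026]
ycap [0.5143 0.2905 0.054 ]
btn [0.6688 0.1634 0.1   ]
bcap [0.4653 0.0888 0.054 ]
```

View pics/w0.png

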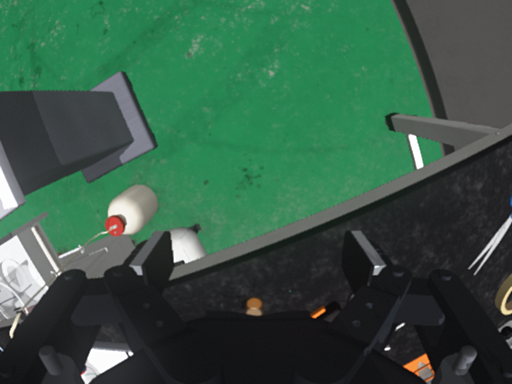

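```bash
python3 -m crank '[{"dx":2,"dy":-2,"rz":-5.5,"gripper":0.41},{"dx":4.3,"dy":-3.9,"rz":-11,"gripper":0.41},{"dx":6.4,"dy":-5.8,"rz":-16.5,"gripper":0.41},{"dx":8.5,"dy":-7.7,"rz":-22,"gripper":0.41},{"dx":10.7,"dy":-9.6,"rz":-27.3,"gripper":0.41}]'
python3 -m crank '[{"dx":2,"dy":-2,"rz":-5.5,"gripper":0.41},{"dx":4.3,"dy":-3.9,"rz":-11,"gripper":0.41},{"dx":6.4,"dy":-5.8,"rz":-16.5,"gripper":0.41},{"dx":8.5,"dy":-7.7,"rz":-22,"gripper":0.41},{"dx":10.7,"dy":-9.6,"rz":-27.3,"gripper":0.41}]'
python3 -m crank '[{"dx":2,"dy":-2,"rz":-5.5,"gripper":0.41},{"dx":4.3,"dy":-3.9,"rz":-11,"gripper":0.41},{"dx":6.4,"dy":-5.8,"rz":-16.5,"gripper":0.41},{"dx":8.5,"dy":-7.7,"rz":-22,"gripper":0.41},{"dx":10.7,"dy":-9.6,"rz":-27.3,"gripper":0.41}]'
python3 -m crank '[{"dx":0},{"dx":0}]'
python3 - <<'E'
from h import *
st=robot.state(); print(st["time"],st["tcp_pos"],np.degrees(st["eef_rot"]),st["ft_force"],st["grip_width"],st["q"]); im=eyes.get_image("wrist"); cv2.imwrite("pics/w1.png",im[:,:,::-1])
E
```

```text
0.15 [0.24663589 0.5739591  0.30332908] [-1.79932445e+02  6.84172274e-03  1.56747018e+02] [ 0.42017951  0.06628385 -0.39041775] 0.08531414287958926 [-1.26760958  0.43503908  0.02497351  1.57386726 -0.01158714  1.13401612
 -0.07509198]invalid input
invalid input
invalid input
invalid input
```

View pics/w1.png

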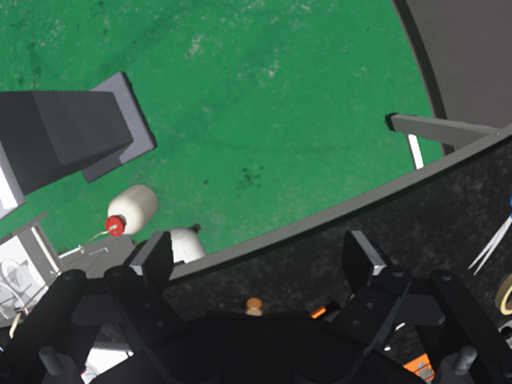

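```bash
python3 -m crank '[{"dx":2,"dy":-2,"dz":0,"rx":0,"ry":0,"rz":-5.5,"gripper":0.41},{"dx":4.3,"dy":-3.9,"dz":0,"rx":0,"ry":0,"rz":-11,"gripper":0.41},{"dx":6.4,"dy":-5.8,"dz":0,"rx":0,"ry":0,"rz":-16.5,"gripper":0.41},{"dx":8.5,"dy":-7.7,"dz":0,"rx":0,"ry":0,"rz":-22,"gripper":0.41},{"dx":10.7,"dy":-9.6,"dz":0,"rx":0,"ry":0,"rz":-27.3,"gripper":0.41}]'
```

```text
time: 0.62
tcp_pos: [0.3544, 0.4772, 0.3038]
eef_rot: [-3.141, -0.0, 2.255]
ft_force: [0.3, 0.3, -0.7]
grip_width: 0.0348
```

```bash
python3 -m crank '[{"dx":2,"dy":-2,"dz":0,"rx":0,"ry":0,"rz":-5.5,"gripper":0.41},{"dx":4.3,"dy":-3.9,"dz":0,"rx":0,"ry":0,"rz":-11,"gripper":0.41},{"dx":6.4,"dy":-5.8,"dz":0,"rx":0,"ry":0,"rz":-16.5,"gripper":0.41},{"dx":8.5,"dy":-7.7,"dz":0,"rx":0,"ry":0,"rz":-22,"gripper":0.41},{"dx":10.7,"dy":-9.6,"dz":0,"rx":0,"ry":0,"rz":-27.3,"gripper":0.41}]'
python3 -m crank '[{"dx":2,"dy":-2,"dz":0,"rx":0,"ry":0,"rz":-5.5,"gripper":0.41},{"dx":4.3,"dy":-3.9,"dz":0,"rx":0,"ry":0,"rz":-11,"gripper":0.41},{"dx":6.4,"dy":-5.8,"dz":0,"rx":0,"ry":0,"rz":-16.5,"gripper":0.41},{"dx":8.5,"dy":-7.7,"dz":0,"rx":0,"ry":0,"rz":-22,"gripper":0.41},{"dx":10.7,"dy":-9.6,"dz":0,"rx":0,"ry":0,"rz":-27.3,"gripper":0.41}]'
python3 - <<'E'
from h import *
st=robot.state(); print(st["time"],st["tcp_pos"],np.degrees(st["eef_rot"]),st["ft_force"],st["grip_width"],st["q"]); im=eyes.get_image("wrist"); cv2.imwrite("pics/w2.png",im[:,:,::-1])
E
```

```text
time: 1.03
tcp_pos: [0.4614, 0.3812, 0.3039]
eef_rot: [-3.141, -0.0, 1.778]
ft_force: [-0.3, 0.6, -0.8]
grip_width: 0.0348
time: 1.45
tcp_pos: [0.5684, 0.2853, 0.3038]
eef_rot: [-3.141, 0.0, 1.302]
ft_force: [0.1, -0.0, -0.1]
grip_width: 0.0349
1.45 [0.56842257 0.28529145 0.30383727] [-1.79985055e+02  4.69847163e-03  7.45900310e+01] [ 0.10472156 -0.04119308 -0.1311171 ] 0.03493656750711142 [-0.84607513  0.47165999  0.44687129  1.57019468 -0.21698497  1.14946525
 -0.62159925]
```

View pics/w2.png

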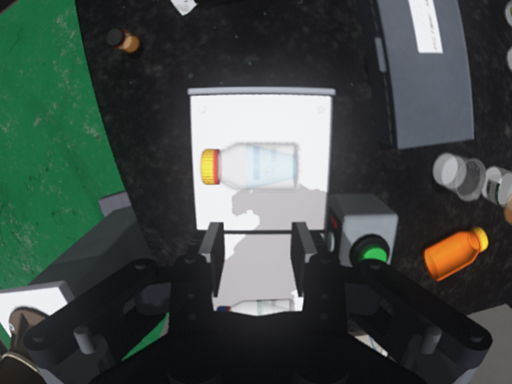

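```bash
python3 - <<'E'
from h import *
im=cv2.imread("pics/w2.png"); cv2.imwrite("pics/w2z.png",cv2.resize(im[80:280,180:400],None,fx=3.6,fy=3,interpolation=cv2.INTER_CUBIC)[:600])
g=im[:,:,::-1].astype(int)
hsv=cv2.cvtColor(im,cv2.COLOR_BGR2HSV)
m=cv2.inRange(hsv,(18,120,100),(35,255,255))[130:200,190:230]; ys,xs=np.nonzero(m); print("cap",xs.min()+190,xs.max()+190,ys.min()+130,ys.max()+130)
st=robot.state()
gr=cv2.cvtColor(im,cv2.COLOR_BGR2GRAY)
for c in (200,205,320,325): print(c,gr[222:242,c])
for c in (230,240,255,270,285): print(c,gr[134:200,c])
E
```

```text
cap 201 213 150 183
200 [241 241 241 241 241 244 245 186  88  44  41  46  43  43  41  39  40  45
  45  39]
205 [241 241 241 241 242 245 246 196 104  56  60  66  78  85  91  93  92  91
  90  90]
320 [189 191 190 189 190 192 188 137  63  34  46  76  91  59  35  33  36  38
  39  36]
325 [82 77 75 75 72 71 69 57 43 42 43 46 51 54 52 51 52 50 48 45]
230 [242 242 242 243 242 243 243 243 241 237 230 219 207 202 205 212 220 225
 228 230 231 233 234 234 234 234 234 233 233 234 233 233 233 233 233 233
 233 233 234 233 233 232 232 230 229 227 225 221 216 217 220 216 206 212
 228 233 239 242 242 242 242 242 241 240 241 241]
240 [243 243 243 243 243 243 240 231 213 194 194 207 217 225 229 231 232 233
 233 234 234 234 234 234 234 234 234 233 233 233 233 233 233 233 233 233
 233 233 233 233 233 233 233 233 233 233 232 232 231 228 226 221 215 209
 204 202 202 196 193 196 197 197 198 198 198 197]
255 [243 243 243 243 243 243 240 230 206 189 193 195 188 186 195 201 206 210
 213 214 218 221 220 219 220 219 220 222 223 223 225 227 227 226 224 222
 221 220 220 220 218 218 217 217 217 222 229 230 227 224 217 211 203 197
 193 189 194 195 194 196 198 197 197 197 198 197]
270 [243 243 243 243 243 243 241 231 218 202 197 206 212 216 217 213 213 217
 221 224 226 227 228 230 232 232 232 234 235 235 235 235 235 234 233 234
 234 230 230 232 232 230 229 229 229 229 228 226 221 217 219 220 216 207
 196 187 191 193 189 195 197 196 197 197 196 197]
285 [243 243 243 243 243 243 241 233 216 196 193 205 216 224 229 232 233 233
 230 224 223 225 228 230 231 232 234 234 234 234 235 235 235 235 235 235
 234 234 234 233 233 232 231 228 226 225 226 230 231 229 226 222 216 207
 196 186 189 192 190 195 196 195 197 195 196 195]
```

View pics/w2z.png

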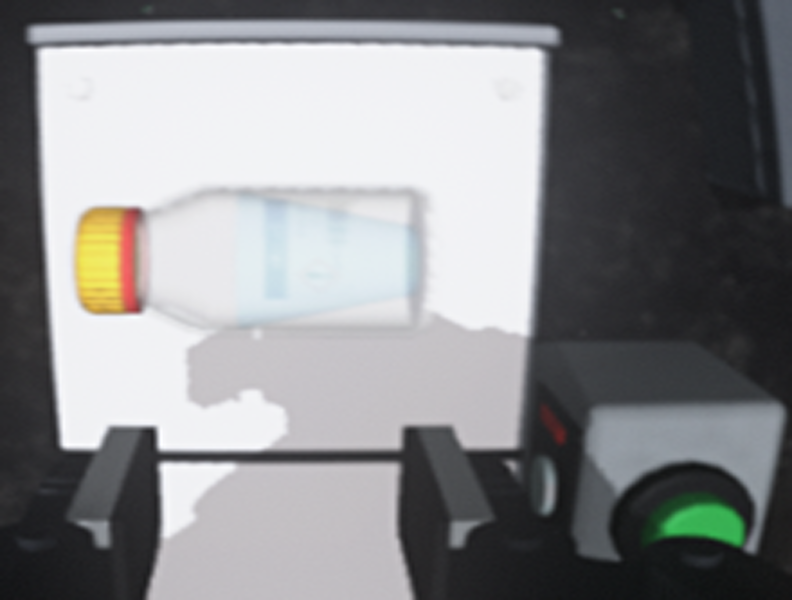

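```bash
python3 - <<'E'
from h import *
st=robot.state()
a=plane(wray(198,231.5,st),.026);b=plane(wray(326,231.5,st),.026);m=(a+b)/2
d=(b-a)/np.linalg.norm(b-a); ang=np.arctan2(d[1],d[0]);print("line",a,b,np.linalg.norm(b-a),m,np.degrees(ang))
R=np.array([[np.cos(ang),np.sin(ang)],[-np.sin(ang),np.cos(ang)]])
for n,u,v,z in [("cap",201,166.5,.054),("base",296.5,165.5,.054),("bodyc",230,165.5,.054),("btn",375,255,.1),("stopL",190,93,.034),("cFR",326,320,.026),("top edge",255,142,.054),("bot edge",255,189,.054)]:
    p=plane(wray(u,v,st),z); print(n,p.round(4),(R@(p-m)[:2]).round(4))
im=cv2.imread("pics/w2.png");hsv=cv2.cvtColor(im,cv2.COLOR_BGR2HSV)
E
```

```text
line [0.47404809 0.21125359 0.026     ] [0.63488211 0.16391693 0.026     ] 0.16765541822119184 [0.5544651  0.18758526 0.026     ] -16.400206954035415
cap [0.5136 0.2959 0.054 ] [-0.0698  0.0924]
base [0.6161 0.2671 0.054 ] [0.0367 0.0937]
bodyc [0.5453 0.2877 0.054 ] [-0.0371  0.0934]
btn [0.6751 0.1553 0.1   ] [0.1249 0.0031]
stopL [0.5229 0.3793 0.034 ] [-0.0844  0.175 ]
cFR [0.6078 0.0104 0.026 ] [ 0.1012 -0.1549]
top edge [0.5792 0.305  0.054 ] [-0.0095  0.1196]
bot edge [0.5642 0.2539 0.054 ] [-0.0094  0.0664]
```

```bash
python3 -m crank '[{"dx":0.4,"dy":0.0,"dz":-3,"rx":0,"ry":0,"rz":0,"gripper":0.41},{"dx":1,"dy":0.1,"dz":-6.5,"rx":0,"ry":0,"rz":-0.3,"gripper":0.41},{"dx":1,"dy":0.1,"dz":-10,"rx":0,"ry":0,"rz":-0.3,"gripper":0.41},{"dx":1,"dy":0.1,"dz":-13,"rx":0,"ry":0,"rz":-0.3,"gripper":0.41},{"dx":1,"dy":0.1,"dz":-13.9,"rx":0,"ry":0,"rz":-0.3,"gripper":0.41}]'
python3 - <<'E'
from h import *
st=robot.state(); print(st["time"],st["tcp_pos"],np.degrees(st["eef_rot"]),st["ft_force"],st["grip_width"]); im=eyes.get_image("wrist"); cv2.imwrite("pics/w3.png",im[:,:,::-1])
E
```

```text
time: 1.92
tcp_pos: [0.5752, 0.2865, 0.16]
eef_rot: [-3.136, 0.005, 1.302]
ft_force: [-0.6, -0.3, 0.1]
grip_width: 0.0349
1.9167 [0.57520788 0.28649859 0.1599926 ] [-179.70494477    0.29519995   74.58123841] [-0.60881366 -0.32094433  0.0737457 ] 0.034877721610663055
```

View pics/w3.png

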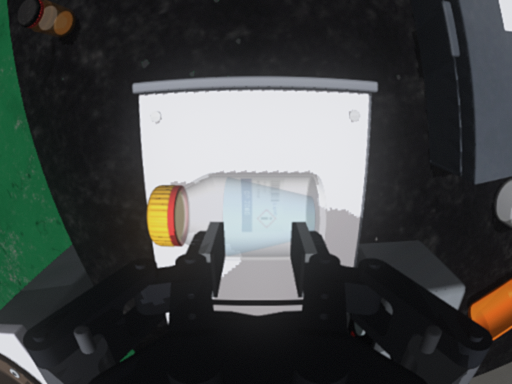

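```bash
python3 -m crank '[{"dx":0,"dy":0,"dz":-0.2,"rx":0,"ry":0,"rz":0,"gripper":0.41},{"dx":0,"dy":0,"dz":-0.2,"rx":0,"ry":0,"rz":0,"gripper":0.41},{"dx":0,"dy":0,"dz":-0.4,"rx":0,"ry":0,"rz":0,"gripper":0.41},{"dx":0,"dy":0,"dz":-0.4,"rx":0,"ry":0,"rz":0,"gripper":0.41}]'
python3 -m crank '[{"dx":0,"dy":0,"dz":-0.2,"rx":0,"ry":0,"rz":0,"gripper":0.41},{"dx":0,"dy":0,"dz":-0.2,"rx":0,"ry":0,"rz":0,"gripper":0.41}]'
python3 - <<'E'
from h import *
st=robot.state(); print(st["tcp_pos"],np.degrees(st["eef_rot"]))
for y in(-.03,0,.03):
  for x in (-.011,.011):
    for L in (.065,.073):
      R=Ro.from_euler("xyz",st["eef_rot"]).as_matrix(); print(y,x,L,np.round(wpix(st["tcp_pos"]+R@[x,y,L],st),1))
E
```

```text
time: 2.3
tcp_pos: [0.5785, 0.2876, 0.1625]
eef_rot: [3.14, -0.002, 1.301]
ft_force: [0.1, 0.8, 0.0]
grip_width: 0.0349
time: 2.47
tcp_pos: [0.5779, 0.2874, 0.1595]
eef_rot: [3.141, -0.001, 1.301]
ft_force: [-0.8, 0.1, -0.8]
grip_width: 0.0349
[0.57791306 0.28739283 0.15949498] [ 1.79963376e+02 -4.58124648e-02  7.45507968e+01]
-0.03 -0.011 0.065 [200.  259.2]
-0.03 -0.011 0.073 [202.5 252.1]
-0.03 0.011 0.065 [196.8 221.2]
-0.03 0.011 0.073 [199.6 215.4]
0 -0.011 0.065 [256.4 260.1]
0 -0.011 0.073 [256.5 252.9]
0 0.011 0.065 [256.4 221.7]
0 0.011 0.073 [256.4 215.8]
0.03 -0.011 0.065 [313.  259.2]
0.03 -0.011 0.073 [310.6 252.2]
0.03 0.011 0.065 [316.1 221.2]
0.03 0.011 0.073 [313.3 215.4]
```

```bash
python3 -m crank '[{"dx":0,"dy":0,"dz":-0.3,"rx":0,"ry":0,"rz":0,"gripper":0.41},{"dx":0,"dy":0,"dz":-0.6,"rx":0,"ry":0,"rz":0,"gripper":0.41},{"dx":0,"dy":0,"dz":-0.7,"rx":0,"ry":0,"rz":0,"gripper":0.41},{"dx":0,"dy":0,"dz":-0.7,"rx":0,"ry":0,"rz":0,"gripper":0.41}]'
python3 -m crank '[{"dx":0,"dy":0,"dz":-0.1,"rx":0,"ry":0,"rz":0,"gripper":0.41},{"dx":0,"dy":0,"dz":-0.1,"rx":0,"ry":0,"rz":0,"gripper":0.41}]'
python3 -m crank '[{"dx":0,"dy":0,"dz":-0.1,"rx":0,"ry":0,"rz":0,"gripper":0.41},{"dx":0,"dy":0,"dz":-0.1,"rx":0,"ry":0,"rz":0,"gripper":0.41}]'
```

```text
time: 2.8
tcp_pos: [0.5783, 0.2882, 0.1535]
eef_rot: [3.141, -0.003, 1.301]
ft_force: [-2.5, 1.0, 13.6]
grip_width: 0.0349
time: 2.97
tcp_pos: [0.5785, 0.2887, 0.1533]
eef_rot: [3.14, -0.004, 1.302]
ft_force: [-5.2, 1.7, 20.4]
grip_width: 0.0349
time: 3.13
tcp_pos: [0.5787, 0.2892, 0.1532]
eef_rot: [3.14, -0.005, 1.302]
ft_force: [-5.8, 1.9, 28.3]
grip_width: 0.0351
```

```bash
python3 -m crank '[{"dx":-0.0,"dy":-0.0,"dz":0.2,"rx":0,"ry":0,"rz":0,"gripper":0.41},{"dx":-0.2,"dy":-0.7,"dz":0.2,"rx":0,"ry":0,"rz":0,"gripper":0.41},{"dx":-0.4,"dy":-1.5,"dz":0.2,"rx":0,"ry":0,"rz":0,"gripper":0.41},{"dx":-0.6,"dy":-2.3,"dz":0.2,"rx":0,"ry":0,"rz":0,"gripper":0.41}]'
python3 -m crank '[{"dx":-0.1,"dy":-0.3,"dz":0,"rx":0,"ry":0,"rz":0,"gripper":0.41}]'
python3 - <<'E'
from h import *
st=robot.state(); im=eyes.get_image("wrist"); cv2.imwrite("pics/w4.png",im[:,:,::-1]); print(st["tcp_pos"],st["ft_force"])
E
```

```text
time: 3.47
tcp_pos: [0.5721, 0.2652, 0.1534]
eef_rot: [3.141, -0.003, 1.302]
ft_force: [-2.9, 1.3, 12.5]
grip_width: 0.0353
time: 3.55
tcp_pos: [0.5709, 0.2606, 0.1531]
eef_rot: [3.141, -0.001, 1.3]
ft_force: [-3.1, 0.3, 10.9]
grip_width: 0.0351
[0.57091572 0.26064217 0.15312082] [-3.12290322  0.32788165 10.866525  ]
```

View pics/w4.png

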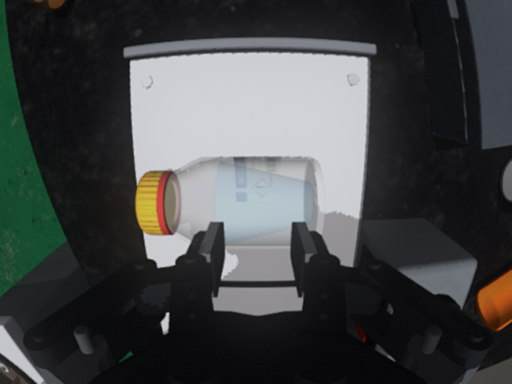

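```bash
cat >> h.py <<'E'
M=np.array([.552,.1905]); ANG=np.radians(-15.7)
RL=np.array([[np.cos(ANG),np.sin(ANG)],[-np.sin(ANG),np.cos(ANG)]])
def L(p): return (RL@(np.asarray(p)[:2]-M)*1000).round(1)
def shot(name):
    st=robot.state(); im=eyes.get_image("wrist")[:,:,::-1].copy(); cv2.imwrite(f"pics/{name}.png",im)
    hsv=cv2.cvtColor(im,cv2.COLOR_BGR2HSV); m=cv2.inRange(hsv,(18,120,100),(33,255,255)); m[:, 260:]=0
    n,l,s,c=cv2.connectedComponentsWithStats(m); i=1+np.argmax(s[1:,4]); x,y,w,h,a=s[i]
    print("t",st["time"],"tcp",st["tcp_pos"].round(4),"L",L(st["tcp_pos"]),"F",st["ft_force"].round(1),"yaw",np.degrees(st["eef_rot"][2]).round(1),"cap bbox",x,y,w,h,
      "cap rim top/bot L",L(plane(wray(x+w*.5,y,st),.054)),L(plane(wray(x+w*.5,y+h,st),.054)),"mid",L(plane(wray(x+w*.5,y+h/2,st),.054)))
    return st,im
E
python3 - <<'E'
from h import *
st=robot.state()
for u,v in((137,203),(318,200),(270,157),(270,246)): print(L(plane(wray(u,v,st),.054)))
for u,v in((145,282),(370,290)): print(L(plane(wray(u,v,st),.026)))
for u,v in((126,51),(375,49)): print(L(plane(wray(u,v,st),.034)))
E
```

```text
[-77.6  80.5]
[36.9 83.3]
[  7.  109.7]
[ 7.9 52.2]
[-94.4   0.2]
[96.2 -7.9]
[-88.9 180.5]
[ 77.5 181.1]
```

```bash
python3 -m crank '[{"dx":0,"dy":0,"dz":0.8,"rx":0,"ry":0,"rz":0,"gripper":0.41},{"dx":0.25,"dy":0.8,"dz":1.0,"rx":0,"ry":0,"rz":0,"gripper":0.41},{"dx":0.5,"dy":1.7,"dz":1.0,"rx":0,"ry":0,"rz":0,"gripper":0.41},{"dx":0.5,"dy":1.7,"dz":0.2,"rx":0,"ry":0,"rz":0,"gripper":0.41},{"dx":0.5,"dy":1.7,"dz":0.0,"rx":0,"ry":0,"rz":0,"gripper":0.41}]'
python3 -m crank '[{"dx":0,"dy":0,"dz":0,"rx":0,"ry":0,"rz":0,"gripper":0.41},{"dx":-0.2,"dy":-0.8,"dz":0,"rx":0,"ry":0,"rz":0,"gripper":0.41},{"dx":-0.5,"dy":-1.7,"dz":0,"rx":0,"ry":0,"rz":0,"gripper":0.41},{"dx":-0.75,"dy":-2.6,"dz":0,"rx":0,"ry":0,"rz":0,"gripper":0.41},{"dx":-1.0,"dy":-3.5,"dz":0,"rx":0,"ry":0,"rz":0,"gripper":0.41}]'
python3 -c "
from h import *
shot('w5')"
```

```text
time: 4.02
tcp_pos: [0.5765, 0.2809, 0.1523]
eef_rot: [3.14, -0.003, 1.303]
ft_force: [-3.3, 3.0, 29.7]
grip_width: 0.035
time: 4.43
tcp_pos: [0.5665, 0.2444, 0.1532]
eef_rot: [3.14, -0.003, 1.302]
ft_force: [-2.6, 0.9, 17.2]
grip_width: 0.0349
t 4.4333 tcp [0.5665 0.2444 0.1532] L [-0.7 55.8] F [-2.6  0.9 17.2] yaw 74.6 cap bbox 136 176 27 63 cap rim top/bot L [-66.9  81.9] [-71.8  38.8] mid [-69.   61.2]
```

View pics/w5.png

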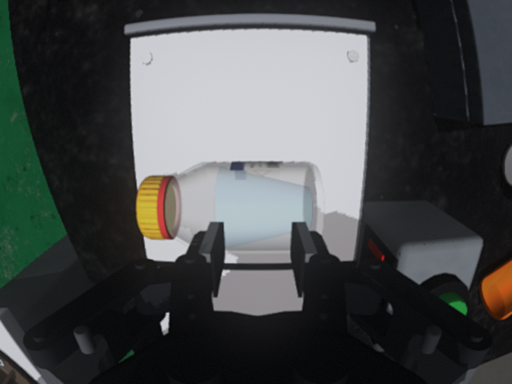

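```bash
python3 -m crank '[{"dx":0,"dy":0,"dz":0.8,"rx":0,"ry":0,"rz":0,"gripper":0.41},{"dx":0.25,"dy":0.8,"dz":1.0,"rx":0,"ry":0,"rz":0,"gripper":0.41},{"dx":0.45,"dy":1.6,"dz":0.9,"rx":0,"ry":0,"rz":0,"gripper":0.41},{"dx":0.45,"dy":1.6,"dz":0.45,"rx":0,"ry":0,"rz":0,"gripper":0.41},{"dx":0.45,"dy":1.6,"dz":0.1,"rx":0,"ry":0,"rz":0,"gripper":0.41}]'
python3 -m crank '[{"dx":0,"dy":0,"dz":0,"rx":0,"ry":0,"rz":0,"gripper":0.41},{"dx":-0.2,"dy":-0.8,"dz":0,"rx":0,"ry":0,"rz":0,"gripper":0.41},{"dx":-0.5,"dy":-1.7,"dz":0,"rx":0,"ry":0,"rz":0,"gripper":0.41},{"dx":-0.75,"dy":-2.6,"dz":0,"rx":0,"ry":0,"rz":0,"gripper":0.41},{"dx":-1.0,"dy":-3.5,"dz":0,"rx":0,"ry":0,"rz":0,"gripper":0.41}]'
python3 -c "
from h import *
st,im=shot('w6')
g=cv2.cvtColor(im,cv2.COLOR_BGR2GRAY)
print(g[230:285,250])"
```

```text
time: 4.9
tcp_pos: [0.5701, 0.2611, 0.1522]
eef_rot: [-3.141, -0.001, 1.303]
ft_force: [-5.1, 2.5, 37.0]
grip_width: 0.035
time: 5.32
tcp_pos: [0.5602, 0.2248, 0.1534]
eef_rot: [3.141, -0.001, 1.302]
ft_force: [-2.5, -0.0, 12.0]
grip_width: 0.035
t 5.3167 tcp [0.5602 0.2248 0.1534] L [-1.4 35.3] F [-2.5 -0.  12. ] yaw 74.6 cap bbox 138 177 28 63 cap rim top/bot L [-66.1  60.5] [-71.   17.4] mid [-68.2  39.8]
[185 184 183 181 178 175 173 169 163 148 136 131 125 116 110 109 125 139
 137 135 146 164 163 156 149 147 147 146 147 146 147 146 147 146 147 147
 146 145 147 146 146 146 146 146 145 146 145 146 146 145 145 145 145 146
 145]
```

View pics/w6.png

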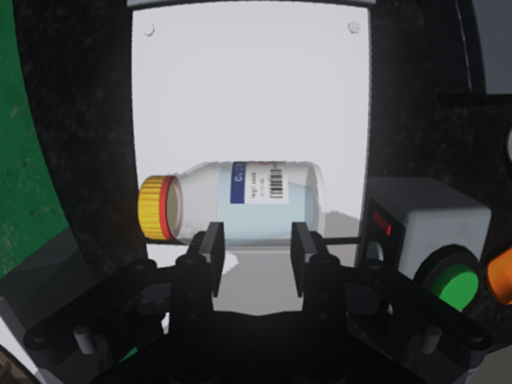

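```bash
python3 - <<'E'
from h import *
st=robot.state(); im=cv2.imread("pics/w6.png"); g=cv2.cvtColor(im,cv2.COLOR_BGR2GRAY)
for c in (148,340,350): 
    col=g[225:255,c].astype(int); print(c,col); r=225+col.argmin(); print(r, L(plane(wray(c,r+.5,st),.026)))
g2=g[155:260,:]
for c in (190,210,295,310): print(c,g[150:175,c],g[235:262,c])
E
```

```text
148 [173 169 160 155 166 166 151 141 153 153 141 139 103  52  33  34  33  38
  86 158 198 208 208 207 205 200 196 192 187 181]
239 [-85.7   1. ]
340 [148 149 147 148 147 147 147 147 147 147 149 142  94  45  31  34  33  31
  40  84 131 146 145 145 144 144 144 144 144 143]
239 [62.3  2.4]
350 [148 147 147 146 146 146 146 147 146 147 146 124  74  37  29  34  30  27
  52 108 142 147 144 144 144 144 144 144 143 144]
242 [70.7 -0.5]
190 [209 208 209 208 207 208 208 208 208 207 207 207 208 207 208 209 208 203
 187 178 180 173 162 156 152] [163 161 152 128 103  93  85  76  67  53  37  32  31  31  32  33  32  34
  33  34  33  33  33  31  35  42  45]
210 [208 208 210 208 208 208 208 208 208 208 209 199 169 145 141 138 141 147
 156 161 166 172 175 180 182] [74 73 73 70 73 73 71 71 70 72 73 71 70 69 66 63 58 47 46 57 62 63 65 70
 72 73 72]
295 [210 209 209 208 208 209 208 209 209 209 199 175 153 143 142 140 142 149
 157 163 167 172 177 180 185] [41 42 40 41 40 40 39 40 38 40 38 39 37 36 37 35 36 36 35 35 34 35 34 34
 34 33 35]
310 [209 209 209 209 208 208 209 209 208 209 209 195 169 149 144 142 135 135
 136 136 136 138 137 139 141] [ 54  58  61  62  61  62  62  60  61  61  61  59  59  58  58  58  57  58
  72 100  99  74  51  36  31  28  29]
```

```bash
python3 -m crank '[{"dx":0,"dy":0,"dz":0.5,"rx":0,"ry":0,"rz":0,"gripper":0.41},{"dx":0.2,"dy":0.7,"dz":0.7,"rx":0,"ry":0,"rz":0,"gripper":0.41},{"dx":0.4,"dy":1.4,"dz":0.7,"rx":0,"ry":0,"rz":0,"gripper":0.41},{"dx":0.4,"dy":1.4,"dz":0.6,"rx":0,"ry":0,"rz":0,"gripper":0.41},{"dx":0.4,"dy":1.4,"dz":0.5,"rx":0,"ry":0,"rz":0,"gripper":0.41}]'
python3 -c "
from h import *
shot('w7')"
python3 -m crank '[{"dx":0,"dy":0,"dz":-0.1,"rx":0,"ry":0,"rz":0,"gripper":0.41},{"dx":0,"dy":0,"dz":-0.2,"rx":0,"ry":0,"rz":0,"gripper":0.41},{"dx":0,"dy":0,"dz":-0.3,"rx":0,"ry":0,"rz":0,"gripper":0.41},{"dx":0,"dy":0,"dz":-0.4,"rx":0,"ry":0,"rz":0,"gripper":0.41},{"dx":0,"dy":0,"dz":-0.4,"rx":0,"ry":0,"rz":0,"gripper":0.41}]'
python3 -c "
from h import *
shot('w8')"
```

```text
time: 5.78
tcp_pos: [0.5641, 0.2395, 0.1572]
eef_rot: [-3.141, 0.0, 1.303]
ft_force: [0.3, -0.4, -0.7]
grip_width: 0.035
t 5.7833 tcp [0.5641 0.2395 0.1572] L [-1.6 50.5] F [ 0.3 -0.4 -0.7] yaw 74.7 cap bbox 143 199 27 60 cap rim top/bot L [-66.2  60. ] [-71.6  15.5] mid [-68.5  38.8]
time: 6.25
tcp_pos: [0.5643, 0.2381, 0.1539]
eef_rot: [3.142, -0.0, 1.301]
ft_force: [0.2, 0.2, 0.3]
grip_width: 0.035
t 6.25 tcp [0.5643 0.2381 0.1539] L [-1.1 49.1] F [0.2 0.2 0.3] yaw 74.5 cap bbox 140 199 28 61 cap rim top/bot L [-66.   59.9] [-71.8  15.4] mid [-68.5  38.7]
```

```bash
python3 -m crank '[{"dx":0,"dy":0,"dz":-0.1,"rx":0,"ry":0,"rz":0,"gripper":0.41},{"dx":-0.1,"dy":-0.3,"dz":-0.15,"rx":0,"ry":0,"rz":0,"gripper":0.41},{"dx":-0.35,"dy":-1.2,"dz":-0.15,"rx":0,"ry":0,"rz":0,"gripper":0.41},{"dx":-0.6,"dy":-2.1,"dz":-0.15,"rx":0,"ry":0,"rz":0,"gripper":0.41},{"dx":-0.85,"dy":-3.0,"dz":-0.15,"rx":0,"ry":0,"rz":0,"gripper":0.41}]'
python3 -m crank '[{"dx":-0.1,"dy":-0.3,"dz":0,"rx":0,"ry":0,"rz":0,"gripper":0.41},{"dx":-0.1,"dy":-0.3,"dz":0.3,"rx":0,"ry":0,"rz":0,"gripper":0.41},{"dx":-0.1,"dy":-0.3,"dz":0.5,"rx":0,"ry":0,"rz":0,"gripper":0.41},{"dx":0.1,"dy":0.4,"dz":0.5,"rx":0,"ry":0,"rz":0,"gripper":0.41},{"dx":0.3,"dy":1.1,"dz":0.5,"rx":0,"ry":0,"rz":0,"gripper":0.41}]'
python3 -c "
from h import *
shot('w9')"
python3 -m crank '[{"dx":0,"dy":0,"dz":0,"rx":0,"ry":0,"rz":0,"gripper":0.41},{"dx":0,"dy":0,"dz":-0.1,"rx":0,"ry":0,"rz":0,"gripper":0.41}]'
python3 -c "
from h import *
shot('w10')"
```

```text
time: 6.72
tcp_pos: [0.5562, 0.2085, 0.1535]
eef_rot: [3.14, -0.002, 1.302]
ft_force: [-0.9, 0.4, 8.1]
grip_width: 0.0349
time: 7.13
tcp_pos: [0.559, 0.2201, 0.1576]
eef_rot: [3.141, -0.0, 1.301]
ft_force: [-0.0, 0.1, 0.9]
grip_width: 0.0352
t 7.1333 tcp [0.559  0.2201 0.1576] L [-1.2 30.4] F [-0.   0.1  0.9] yaw 74.5 cap bbox 143 195 26 60 cap rim top/bot L [-65.9  42.7] [-71.3  -1.3] mid [-68.2  21.7]
time: 7.35
tcp_pos: [0.5587, 0.2199, 0.1562]
eef_rot: [3.142, 0.0, 1.302]
ft_force: [-0.6, 0.1, -0.6]
grip_width: 0.0349
t 7.35 tcp [0.5587 0.2199 0.1562] L [-1.5 30.1] F [-0.6  0.1 -0.6] yaw 74.6 cap bbox 142 196 27 60 cap rim top/bot L [-66.1  42. ] [-71.4  -1.8] mid [-68.4  21.1]
```

View pics/w10.png

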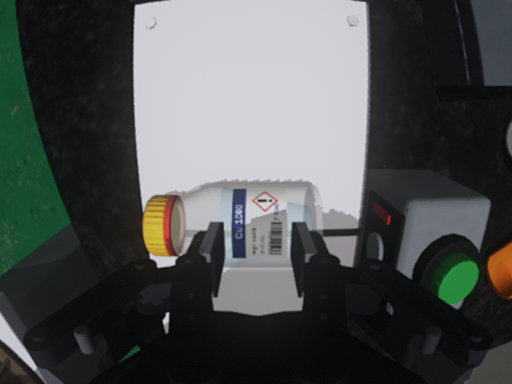

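```bash
python3 -m crank '[{"dx":0,"dy":0,"dz":-0.1,"rx":0,"ry":0,"rz":0,"gripper":0.41},{"dx":0,"dy":0,"dz":-0.2,"rx":0,"ry":0,"rz":0,"gripper":0.41},{"dx":0,"dy":0,"dz":-0.3,"rx":0,"ry":0,"rz":0,"gripper":0.41},{"dx":0,"dy":0,"dz":-0.3,"rx":0,"ry":0,"rz":0,"gripper":0.41}]'
python3 -m crank '[{"dx":0,"dy":0,"dz":-0.1,"rx":0,"ry":0,"rz":0,"gripper":0.41},{"dx":-0.1,"dy":-0.4,"dz":-0.1,"rx":0,"ry":0,"rz":0,"gripper":0.41},{"dx":-0.35,"dy":-1.3,"dz":-0.1,"rx":0,"ry":0,"rz":0,"gripper":0.41},{"dx":-0.65,"dy":-2.3,"dz":-0.1,"rx":0,"ry":0,"rz":0,"gripper":0.41},{"dx":-0.9,"dy":-3.2,"dz":-0.1,"rx":0,"ry":0,"rz":0,"gripper":0.41}]'
python3 -m crank '[{"dx":-0.1,"dy":-0.4,"dz":0,"rx":0,"ry":0,"rz":0,"gripper":0.41},{"dx":-0.1,"dy":-0.4,"dz":0.3,"rx":0,"ry":0,"rz":0,"gripper":0.41},{"dx":-0.1,"dy":-0.4,"dz":0.5,"rx":0,"ry":0,"rz":0,"gripper":0.41},{"dx":0.1,"dy":0.4,"dz":0.5,"rx":0,"ry":0,"rz":0,"gripper":0.41},{"dx":0.3,"dy":1.2,"dz":0.5,"rx":0,"ry":0,"rz":0,"gripper":0.41}]'
python3 -m crank '[{"dx":0,"dy":0,"dz":0,"rx":0,"ry":0,"rz":0,"gripper":0.41},{"dx":0,"dy":0,"dz":0,"rx":0,"ry":0,"rz":0,"gripper":0.41}]'
python3 -c "
from h import *
shot('w11')
cv2.imwrite('pics/top1.png',eyes.get_image('top')[:,:,::-1])
im=cv2.imread('pics/top1.png');cv2.imwrite('pics/top1z.png',cv2.resize(im[150:250,150:280],None,fx=6,fy=6,interpolation=cv2.INTER_CUBIC))"
```

```text
time: 7.73
tcp_pos: [0.5589, 0.2193, 0.1537]
eef_rot: [3.141, -0.0, 1.301]
ft_force: [-0.3, 0.3, 4.1]
grip_width: 0.035
time: 8.15
tcp_pos: [0.55, 0.1871, 0.1533]
eef_rot: [3.141, -0.001, 1.301]
ft_force: [-0.8, 0.1, 5.0]
grip_width: 0.0352
time: 8.57
tcp_pos: [0.5531, 0.2003, 0.1576]
eef_rot: [3.141, -0.001, 1.301]
ft_force: [0.5, 0.7, -0.6]
grip_width: 0.035
time: 8.73
tcp_pos: [0.5527, 0.2008, 0.1571]
eef_rot: [-3.141, -0.0, 1.303]
ft_force: [0.4, -1.0, 0.3]
grip_width: 0.035
t 8.7333 tcp [0.5527 0.2008 0.1571] L [-2.1 10.1] F [ 0.4 -1.   0.3] yaw 74.7 cap bbox 144 195 26 60 cap rim top/bot L [-66.   22.4] [-71.2 -21.5] mid [-68.2   1.4]
```

View pics/w11.png

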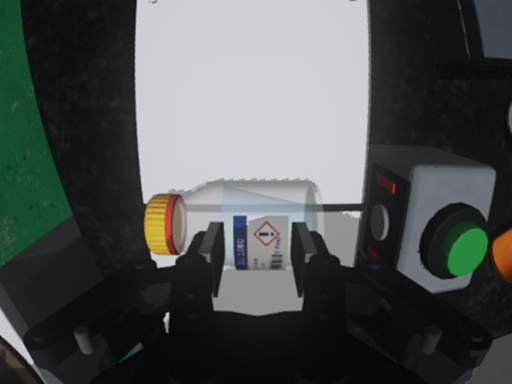

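View pics/top1z.png

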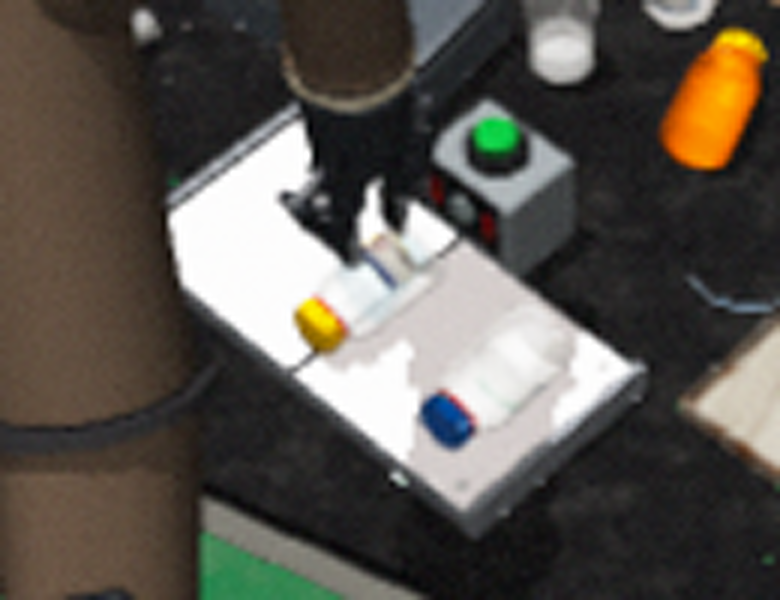

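```bash
python3 -m crank '[{"dx":0,"dy":0,"dz":2,"rx":0,"ry":0,"rz":0,"gripper":0.41},{"dx":0,"dy":0,"dz":5,"rx":0,"ry":0,"rz":0,"gripper":0.2},{"dx":1,"dy":1.5,"dz":8,"rx":0,"ry":0,"rz":0,"gripper":0},{"dx":2,"dy":3,"dz":11,"rx":0,"ry":0,"rz":0,"gripper":0},{"dx":2,"dy":3,"dz":12,"rx":0,"ry":0,"rz":0,"gripper":0}]'
python3 -m crank '[{"dx":0,"dy":0,"dz":0,"rx":0,"ry":0,"rz":0,"gripper":0},{"dx":0,"dy":0,"dz":0,"rx":0,"ry":0,"rz":0,"gripper":0},{"dx":0,"dy":0,"dz":0,"rx":0,"ry":0,"rz":0,"gripper":0}]'
python3 -c "
from h import *
shot('w12')"
```

```text
time: 9.25
tcp_pos: [0.5752, 0.2325, 0.2819]
eef_rot: [3.137, -0.005, 1.303]
ft_force: [0.5, 1.3, 0.5]
grip_width: -0.0001
time: 9.5
tcp_pos: [0.5719, 0.2283, 0.276]
eef_rot: [-3.14, 0.002, 1.3]
ft_force: [-0.8, -0.2, -1.0]
grip_width: 0.0001
t 9.5 tcp [0.5719 0.2283 0.276 ] L [ 8.9 41.7] F [-0.8 -0.2 -1. ] yaw 74.5 cap bbox 180 190 14 36 cap rim top/bot L [-64.8  21.8] [-67.8 -19.3] mid [-66.2   1.7]
```

View pics/w12.png

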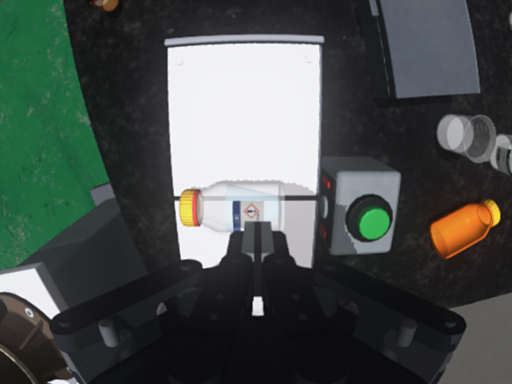

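```bash
python3 - <<'E'
from h import *
st=robot.state(); im=cv2.imread("pics/w12.png"); g=cv2.cvtColor(im,cv2.COLOR_BGR2GRAY).astype(int)
for c in (176,178,300,310): 
    col=255-g[191:207,c]; col=np.clip(col-col.min()-40,0,None); r=191+(col*np.arange(16)).sum()/col.sum(); print(c,g[191:207,c],r, L(plane(wray(c,r,st),.026)))
for c in (230,265,275): print(c,g[174:192,c],g[225:245,c])
for u,v in ((181,208),(284,208),(275,182),(275,233)): print(L(plane(wray(u,v,st),.054)))
hsv=cv2.cvtColor(im,cv2.COLOR_BGR2HSV);m=cv2.inRange(hsv,(45,120,80),(75,255,255));m[:,:330]=0;m[:,420:]=0
ys,xs=np.nonzero(m);ys,xs=ys[ys>190],xs[ys>190];p=plane(wray((xs.min()+xs.max())/2,(ys.min()+ys.max())/2,st),.1);print("btn",xs.min(),xs.max(),ys.min(),ys.max(),p,L(p))
print(RL.T@np.array([.122,0])+M)
E
```

```text
176 [242 242 243 247 233 121  54  57  68 135 219 248 248 246 246 245] 197.9305785123967 [-86.    3.7]
178 [241 241 243 246 234 120  52  59  74 140 216 240 238 236 236 236] 197.8940170940171 [-83.5   3.8]
300 [195 196 198 189 126  67  56  57  63 118 188 198 194 193 193 193] 197.55531453362255 [57.7  5. ]
310 [191 193 196 186 123  63  53  52  62 122 187 196 194 193 192 193] 197.50976138828634 [69.3  5. ]
230 [243 243 243 243 245 243 214 178 176 179 179 185 196 206 214 220 224 226] [220 221 219 214 207 197 197 208 198 148  97  77  70  67  71  61  49  48
  51  49]
265 [243 243 243 244 242 223 196 178 176 180 194 206 217 224 227 230 231 231] [83 84 82 82 82 81 82 80 80 80 80 79 80 80 79 78 77 77 76 77]
275 [243 242 243 243 244 241 210 179 176 179 195 208 217 224 228 230 232 232] [217 212 208 203 197 159  76  41  44  45  46  46  43  43  46  46  42  43
  45  42]
[-73.    1.6]
[37.   2.6]
[26.9 30.8]
[ 28.2 -26.4]
btn 359 389 208 239 [0.66842523 0.16073972 0.1       ] [120.1   2.9]
[0.66944839 0.15748675]
```

```bash
python3 - <<'E'
from h import *
import numpy as np
st=dict(tcp_pos=np.array([.5527,.2008,.1571]),eef_rot=np.array([-3.141,0,np.radians(74.7)]))
g=cv2.cvtColor(cv2.imread("pics/w11.png"),cv2.COLOR_BGR2GRAY).astype(int)
for c in (145,335,350): 
    col=255-g[198:218,c]; col=np.clip(col-col.min()-60,0,None); r=198+(col*np.arange(20)).sum()/col.sum(); print(c,r, L(plane(wray(c,r+.5,st),.026)))
st,im=shot('w13'); g=cv2.cvtColor(im,cv2.COLOR_BGR2GRAY).astype(int); print(st["eef_rot"],st["qvel"].round(3))
for c in (300,310): 
    col=255-g[191:207,c]; col=np.clip(col-col.min()-40,0,None); r=191+(col*np.arange(16)).sum()/col.sum(); print(c,r, L(plane(wray(c,r+.5,st),.026)))
E
```

```text
145 208.28373702422147 [-87.4   2.2]
335 207.68601583113457 [55.9  4.2]
350 207.2123769338959 [67.7  4.5]
t 9.55 tcp [0.5718 0.2283 0.2758] L [ 8.9 41.8] F [-0.3 -0.2 -0.9] yaw 74.5 cap bbox 180 190 14 36 cap rim top/bot L [-64.9  21.8] [-67.9 -19.3] mid [-66.3   1.7]
[-3.13957394e+00  2.01736912e-03  1.30024863e+00] [ 0.003  0.004 -0.001 -0.005 -0.     0.003 -0.003]
300 197.55773420479304 [57.7  4.4]
310 197.52505446623093 [69.4  4.4]
```

```bash
python3 -m crank '[{"dx":2.2,"dy":-1.6,"dz":0,"rx":0,"ry":0,"rz":0,"gripper":0},{"dx":4.8,"dy":-3.4,"dz":-1,"rx":0,"ry":0,"rz":0,"gripper":0},{"dx":7.4,"dy":-5.2,"dz":-3,"rx":0,"ry":0,"rz":0,"gripper":0},{"dx":9,"dy":-6.3,"dz":-5,"rx":0,"ry":0,"rz":0,"gripper":0},{"dx":9.6,"dy":-6.7,"dz":-6.5,"rx":0,"ry":0,"rz":0,"gripper":0}]'
python3 -m crank '[{"dx":0,"dy":0,"dz":-0.5,"rx":0,"ry":0,"rz":0,"gripper":0},{"dx":0,"dy":0,"dz":-1,"rx":0,"ry":0,"rz":0,"gripper":0},{"dx":0,"dy":0,"dz":-1,"rx":0,"ry":0,"rz":0,"gripper":0},{"dx":0,"dy":0,"dz":-1,"rx":0,"ry":0,"rz":0,"gripper":0}]'
python3 -c "
from h import *
st=robot.state();print(st['tcp_pos'],L(st['tcp_pos']))
for n in ('wrist','top','scene'): cv2.imwrite('pics/p_%s.png'%n,eyes.get_image(n)[:,:,::-1])
a=cv2.imread('pics/p_top.png')[130:230,170:270];b=cv2.imread('pics/p_scene.png')[160:260,190:290]
cv2.imwrite('pics/p_z.png',cv2.resize(np.hstack([a,b]),None,fx=4,fy=4,interpolation=cv2.INTER_CUBIC))"
```

```text
time: 10.02
tcp_pos: [0.67, 0.1581, 0.2097]
eef_rot: [-3.141, 0.003, 1.297]
ft_force: [-0.0, 0.4, -0.8]
grip_width: 0.0002
time: 10.35
tcp_pos: [0.668, 0.1639, 0.203]
eef_rot: [-3.141, -0.001, 1.303]
ft_force: [1.1, -0.5, 0.1]
grip_width: -0.0002
[0.66801844 0.16387908 0.20299312] [118.9   5.8]
```

View pics/p_wrist.png

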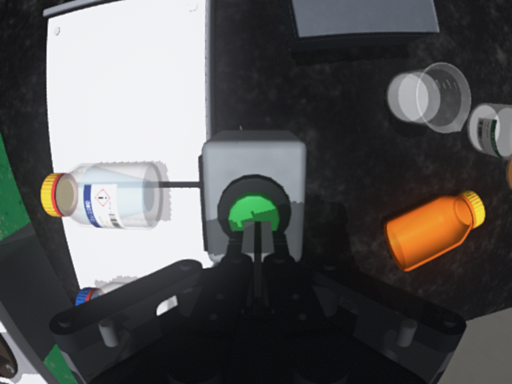

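View pics/p_z.png

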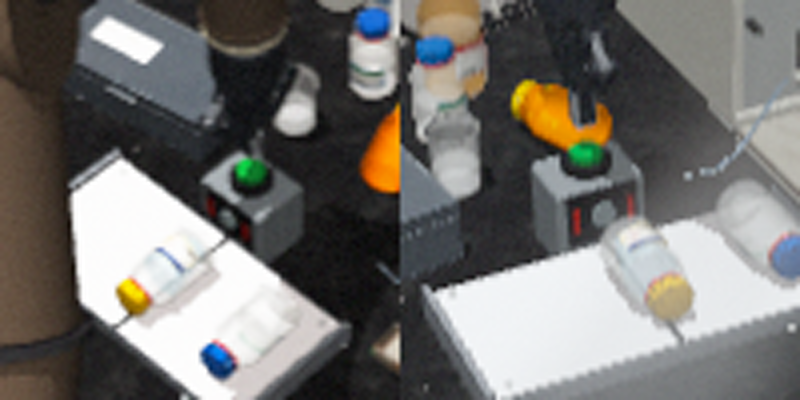

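```bash
python3 - <<'E'
from h import *
st=robot.state(); print(st["tcp_pos"],L(st["tcp_pos"]),st["eef_rot"])
for u,v in((229,220),(279,220),(254,194),(254,245)):
    p=plane(wray(u,v,st),.1);print(p.round(4),L(p))
print(wpix(np.array([st["tcp_pos"][0],st["tcp_pos"][1],.13]),st),wpix(np.array([st["tcp_pos"][0],st["tcp_pos"][1],.1]),st))
E
```

```text
[0.66866861 0.16328664 0.20367516] [119.7   5.4] [ 3.14041419e+00 -1.30355415e-03  1.30235999e+00]
[0.6508 0.1642 0.1   ] [102.2   1.4]
[0.6815 0.1558 0.1   ] [134.1   1.6]
[0.6708 0.1767 0.1   ] [118.1  18.9]
[0.6614 0.1428 0.1   ] [118.2 -16.3]
(np.float64(256.30448412236564), np.float64(234.51485011888457)) (np.float64(256.41232287001117), np.float64(214.42368958835428))
```

```bash
python3 -m crank '[{"dx":-0.1,"dy":-0.3,"dz":-0.6,"rx":0,"ry":0,"rz":0,"gripper":0},{"dx":-0.1,"dy":-0.3,"dz":-1.2,"rx":0,"ry":0,"rz":0,"gripper":0},{"dx":-0.1,"dy":-0.3,"dz":-1.8,"rx":0,"ry":0,"rz":0,"gripper":0},{"dx":-0.1,"dy":-0.3,"dz":-2.1,"rx":0,"ry":0,"rz":0,"gripper":0},{"dx":-0.1,"dy":-0.3,"dz":-2.3,"rx":0,"ry":0,"rz":0,"gripper":0}]'
python3 -m crank '[{"dx":0,"dy":0,"dz":-0.1,"rx":0,"ry":0,"rz":0,"gripper":0},{"dx":0,"dy":0,"dz":-0.2,"rx":0,"ry":0,"rz":0,"gripper":0}]'
```

```text
time: 10.92
tcp_pos: [0.6673, 0.1591, 0.1785]
eef_rot: [-3.14, 0.001, 1.301]
ft_force: [-1.3, -0.3, 1.9]
grip_width: 0.0002
time: 11.08
tcp_pos: [0.6676, 0.1592, 0.1774]
eef_rot: [-3.141, 0.0, 1.301]
ft_force: [-2.0, -0.6, 2.8]
grip_width: -0.0003
```

```bash
python3 -m crank '[{"dx":0,"dy":0,"dz":-0.15,"rx":0,"ry":0,"rz":0,"gripper":0},{"dx":0,"dy":0,"dz":-0.3,"rx":0,"ry":0,"rz":0,"gripper":0},{"dx":0,"dy":0,"dz":-0.3,"rx":0,"ry":0,"rz":0,"gripper":0}]'
python3 -m crank '[{"dx":0,"dy":0,"dz":-0.1,"rx":0,"ry":0,"rz":0,"gripper":0},{"dx":0,"dy":0,"dz":-0.2,"rx":0,"ry":0,"rz":0,"gripper":0},{"dx":0,"dy":0,"dz":-0.2,"rx":0,"ry":0,"rz":0,"gripper":0}]'
```

```text
time: 11.33
tcp_pos: [0.6678, 0.1592, 0.1748]
eef_rot: [3.141, -0.0, 1.301]
ft_force: [-2.5, -1.1, 4.2]
grip_width: -0.0001
time: 11.58
tcp_pos: [0.6678, 0.1592, 0.1745]
eef_rot: [3.141, -0.001, 1.301]
ft_force: [-8.1, -1.6, 18.0]
grip_width: -0.0002
```

```bash
python3 -m crank '[{"dx":0,"dy":0,"dz":0,"rx":0,"ry":0,"rz":0,"gripper":0},{"dx":0,"dy":0,"dz":0.5,"rx":0,"ry":0,"rz":0,"gripper":0},{"dx":0,"dy":0,"dz":2,"rx":0,"ry":0,"rz":0,"gripper":0},{"dx":0,"dy":0,"dz":5,"rx":0,"ry":0,"rz":0,"gripper":0},{"dx":0,"dy":0,"dz":9,"rx":0,"ry":0,"rz":0,"gripper":0}]'
python3 -m crank '[{"dx":-1,"dy":2,"dz":2,"rx":0,"ry":0,"rz":0,"gripper":0},{"dx":-3,"dy":4,"dz":3,"rx":0,"ry":0,"rz":0,"gripper":0},{"dx":-5,"dy":5.5,"dz":4,"rx":0,"ry":0,"rz":0,"gripper":0},{"dx":-6,"dy":6.5,"dz":4,"rx":0,"ry":0,"rz":0,"gripper":0},{"dx":-6,"dy":6.5,"dz":4,"rx":0,"ry":0,"rz":0,"gripper":0}]'
python3 -m crank '[{"dx":0,"dy":0,"dz":0,"rx":0,"ry":0,"rz":0,"gripper":0},{"dx":0,"dy":0,"dz":0,"rx":0,"ry":0,"rz":0,"gripper":0},{"dx":0,"dy":0,"dz":0,"rx":0,"ry":0,"rz":0,"gripper":0}]'
python3 - <<'E'
from h import *
st,im=shot('w14'); cv2.imwrite('pics/s14.png',eyes.get_image('scene')[:,:,::-1]); print(st["qvel"].round(3),st["ft_force"])
E
```

```text
time: 12.0
tcp_pos: [0.6664, 0.1593, 0.2605]
eef_rot: [-3.137, 0.003, 1.301]
ft_force: [1.3, 0.6, -0.3]
grip_width: 0.0001
time: 12.42
tcp_pos: [0.6059, 0.2279, 0.3027]
eef_rot: [-3.141, -0.002, 1.306]
ft_force: [0.4, 1.0, -0.1]
grip_width: -0.0
time: 12.67
tcp_pos: [0.6085, 0.2227, 0.3018]
eef_rot: [3.141, 0.001, 1.299]
ft_force: [0.1, -0.7, -0.3]
grip_width: 0.0003
t 12.6667 tcp [0.6085 0.2227 0.3018] L [45.7 46.3] F [ 0.1 -0.7 -0.3] yaw 74.4 cap bbox 153 187 14 33 cap rim top/bot L [-66.5  22.4] [-70.8 -18.9] mid [-68.5   2.2]
[ 0.005  0.001 -0.004 -0.001 -0.001  0.001 -0.002] [ 0.09971158 -0.71814658 -0.30750545]
```

View pics/w14.png

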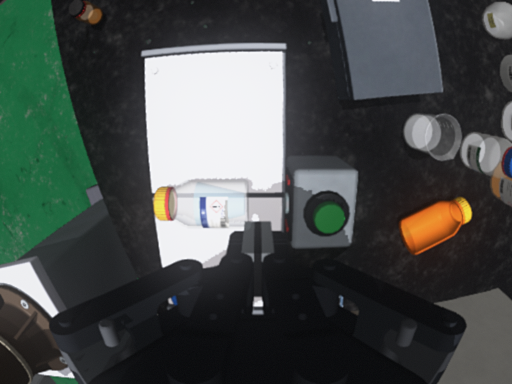

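```bash
python3 - <<'E'
from h import *
st=robot.state(); im=cv2.imread("pics/w14.png"); g=cv2.cvtColor(im,cv2.COLOR_BGR2GRAY).astype(int)
for c in (258,265,275,281): 
    col=255-g[187:203,c]; col=np.clip(col-col.min()-50,0,None); r=187+(col*np.arange(16)).sum()/col.sum(); print(c,r, L(plane(wray(c,r+.5,st),.026)))
for c in (215,225,235):
    print(c,g[172:188,c],g[222:238,c])
for u,v in((154,204),(248,204),(230,180),(230,228)): print(L(plane(wray(u,v,st),.054)))
E
```

```text
258 194.67195767195767 [46.9  4.5]
265 194.68350168350167 [55.5  4.5]
275 194.53865979381445 [67.7  4.7]
281 194.50720461095102 [75.1  4.7]
215 [243 243 243 244 244 240 211 179 177 182 196 210 221 222 212 213] [240 237 233 228 216 209 227 239 242 243 242 241 242 242 242 242]
225 [243 243 243 244 244 243 223 183 178 182 197 211 220 227 231 230] [184 198 181 156 153 174 221 242 243 242 242 242 242 242 242 241]
235 [243 243 243 243 242 232 216 186 177 183 199 212 220 228 230 232] [224 222 214 207 216 234 239 244 217 109  49  54  57  58  56  56]
[-76.5   1.6]
[35.5  2.8]
[15.6 31. ]
[ 14.1 -27.2]
```

```bash
python3 -c "
from bench import robot
print(robot.hand_in())"
```

```text
the job is handed in; nothing more can be done
None
```

I rolled the yellow-capped bottle about 92 mm onto the black line, pressed the green button and drew back. The job is handed in at about 12.7 s of the 48 s allowed; no verdict was reported.

**Rolling:** I used five strokes of the two fingertips across the top of the bottle. The label turned into view between pictures, so it rolled rather than slid. The highest wrist force I read was 37 N, at one touchdown. That is close to the 40 N limit, and it was read only at the ends of moves, so a higher peak between readings cannot be ruled out. I made the later touchdowns much gentler.

**Last checks, from the wrist picture after drawing back:**
- **Bottle position:** its axis lies about 2 mm to the right of the line and is parallel to within about 1°. Its middle is about 19 mm to the robot's side of the line's middle. It had not visibly moved since the last stroke.
- **Button:** pressing it met a hard stop at about 18 N after roughly 4 mm of measured travel from the first force reading, which came slightly after first contact. I had no direct reading of the button joint. The picture shows it up again.
- **Bystanders and blue bottle:** I never touched the blue-capped bottle or the bystanders. The blue bottle was unmoved in a view taken after the last stroke, but I did not measure it again at the end.
- **Arm:** it was still, with no contact force.

**Disagreement between measurements:** the line's position differed by about 3 to 5 mm from one wrist view to another. I therefore judged the bottle against the line within the same picture.

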